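Slide the parts case back into its packed row

TASK

Put the loose parts case back into the rack, into the gap between the second and third case from the left. The others have slid into its place, so nose it in from the open front along the rack floor, work the neighbours apart gently with it and push it fully home against the back panel, flush with the row. Never force it, keep every case upright and seated, and leave the mug, dish and caliper alone.

Things in the scene. Friction and masses are not known exactly. Their poses are not given: they have to be found in the camera images.
- rack: Fixed rigid grey steel tray rack, open at front and top. Origin on the bench under it; +x from the open front to the 50 mm high back panel (the way a case slides in), +y along the row to its left end, z up. Floor 8 mm above the bench, front edge at x = -49 mm, back panel's inner face at x = 61 mm. Two rigid bookends end the row, about 147 mm apart, where is not measured; six cases take 144 mm.
- rack_home (a point): Point of the rack, with its axes: 6 mm behind and 48 mm above its origin, half-way along it. The centre of a case that is fully home (standing on the rack floor, touching the back panel) has the x and z of this point, and any y; its front face is then above the front edge of the floor.
- case_center (a point): Centre of the loose case to put back: 110 mm deep (x), 24 mm thick (y), 80 mm high (z), so 40 mm above its underside. Grey plastic, flat faces, upright edges rounded to 3 mm, 0.12 to 0.24 kg. It stands on the bench right of the vice; its +x points from the face with card and latches to the plain back face, which goes into the rack first, x along the rack's x.
- row_1_center (a point): Centre of the loose case standing in the rack first from the left, next to the left bookend (left: rack's +y end); same size, shape and axes as the loose case, 0.12 to 0.26 kg, its back near the back panel. It slides sideways on the rack floor at 0.3 to 1 N.
- row_2_center (a point): Centre of the loose case standing in the rack second from the left, the left neighbour of the gap, which is 6 to 9 mm wide (left: rack's +y end); same size, shape and axes as the loose case, 0.12 to 0.26 kg, its back near the back panel. It slides sideways on the rack floor at 0.3 to 1 N.
- row_3_center (a point): Centre of the loose case standing in the rack third from the left, the right neighbour of the gap (left: rack's +y end); same size, shape and axes as the loose case, 0.12 to 0.26 kg, its back near the back panel. It slides sideways on the rack floor at 0.3 to 1 N.
- row_4_center (a point): Centre of the loose case standing in the rack fourth from the left (left: rack's +y end); same size, shape and axes as the loose case, 0.12 to 0.26 kg, its back near the back panel. It slides sideways on the rack floor at 0.3 to 1 N.
- row_5_center (a point): Centre of the loose case standing in the rack fifth from the left, next to the right bookend (left: rack's +y end); same size, shape and axes as the loose case, 0.12 to 0.26 kg, its back near the back panel. It slides sideways on the rack floor at 0.3 to 1 N.
- mug: Orange mug, 101 mm high, 81 mm wide, standing behind the work; leave it alone. Origin under its middle.
- dish: Round magnetic dish, 123 mm wide, 26 mm high, on the bench left of the work; leave it alone. Origin under its middle.
- caliper: Digital caliper lying on the bench at the right, 200 mm long, 13 mm thick; leave it alone. Origin under its middle.
There are look-alikes about, which are no part of the job. What is shaped like the part that bears row_1_center but orange is not meant. What is shaped like the part that bears row_5_center but yellow is not meant.

How it is judged:
By the outcome, as a careful person would: the job done as asked, in the order asked, and still so for the second after the job is handed in, with the robot touching nothing.
It also fails if it takes over 72 s, if anything falls off the work surface, if the arm or the gripper's body presses on something with over 40 N, if the wrist force passes 120 N, or if a joint passes its speed limit or range.

ROBOT

A 6-joint arm with a two-finger parallel gripper is mounted at the origin on a cart in front of the work surface, level with it; the furniture and walls round the work are solid. World frame = base frame: x ahead of the robot, y to its left, z up, the work surface at z = 0. Lengths are in m, angles in degrees, forces in N, time in s.
With the tool pointing down it reaches from about 0.35 to 0.85 m from the base axis. Payload 8.1 kg.
Tool frame: the origin (TCP) lies at the very end of the fingers, on their centre line; the grasp point (between the pads) lies 19 mm behind it (manip.grip_depth is the distance from the TCP to the grasp point, in m); z points along the fingers, y is the line along which they close (so a half turn about z gives the same grasp; the last joint's range is limited). The gripper opens to 93 mm and grips with 3 to 60 N. Pads are 15 mm wide; open, the fingers measure 128 mm over their backs; the gripper's body (75 mm by 188 mm) begins 65 mm behind the grasp point.
Start: joints at [61.685, 7.471, 85.268, -0, 87.261, -4.893], TCP at [0.238, 0.551, 0.219] pointing down, gripper open.
Joint ranges: [-169.43, 169.43], [-51.17, 129.36], [1.28, 143.12], [-76.62, 256.62], [0, 156.53], [-152.29, 152.29]. Speed limits (degrees/s): [136.94, 136.94, 159.86, 180, 180, 180].

INTERFACE

Orientations are given as a 3x3 rotation matrix whose columns are the frame's x, y, z axes.
In Python, from plant import manip gives the robot as it stands.
- The arm moves only by the tool drive_tool, never from a script. Its argument "moves" is a list of rows, each a list of 3 entries, a list of its own where there are three numbers: the turn, a rotation vector about the tool's x, y, z in rad, then the shift along the tool's x, y, z in cm, then the closure, from 0 (fully open) to 1 (shut). A call has exactly 10 rows; each row is the pose to reach, as a shift and turn from the pose commanded when the call began, along the tool's axes at that moment; what a row does not reach only later rows make up. A row lasts 1/12 s, in which the tool goes at most 41.7 mm and 7.16 degrees, less where a joint would pass 70% of its speed; a pose out of reach is approached as far as the arm can. A call with a gripper value outside its range is refused whole. The fingers move at their own pace and stop on an object; "squeeze" is the grip in N (left out, the last holds). Time passes only in rows, so rows that repeat a pose let the fingers close, or fill a call up. It gives the time, the measured TCP pose, the force, the opening and the grip force at its end, in the units of the state.
- manip.state(): the state, without advancing time (a new reading comes with each control period).
- manip.get_image(name): name is "side" or "top" or "wrist"; returns a dict with "img" (384x512x3 uint8, red, green, blue), "K" (3x3 intrinsics, pixels), "k1" (the pictures are not rectified: a ray, as slopes to the right and down, at radius r is drawn at 1 + k1 r^2 times it, then the intrinsics apply), "R" (3x3) and "t" (3): a world point X has camera coordinates R X + t. Camera axes: x right, y down, z forward; pixel columns grow to the right and rows downward; lengths in m; the calibration is good to about 2 mm. A picture is of the moment at which its call begins. There is no depth.
- manip.finish_job(): hands the job in; it is judged then, once.
The state is a dict: "clock": time; "qpos": joint angles; "dq": joint speeds; "effort": joint torques, N m; "tcp_pos": TCP position; "eef_rot": TCP orientation; "force": force on the tool from outside, world axes, zero at the start; "ft_torque": the same for the moment, N m; "finger_gap": finger opening in m; "gripper_force": force on a finger pad.
Only numpy, scipy, OpenCV 4.12 (cv2) and the standard library are available. Lean on these libraries where they do the work, as an engineer would, in place of code of your own. Each camera call takes 0.05 s, during which the arm holds its last target. There are 200 camera calls.

## Working session

There is one attempt and no reset: what is moved stays moved. The work goes in short steps, Python scripts to look and compute and a tool call to move; the robot and the scene stay as the last step left them, time stands still between calls to the robot, and variables do not carry over. Pictures are saved under pics/ and viewed, at most 10 in all, crops included, and the job is handed in when it is done.

Besides the shell and the picture viewer there is one more tool, called after "Emit:" in YAML: its name, and indented under it one key for each argument. drive_tool: Moves the arm, as the interface text tells. Its arguments: {"type":"object","properties":{"moves":{"type":"array","items":{"type":"array"}},"squeeze":{"type":"number"}},"required":["moves"]}

```bash
mkdir -p pics
cat > h.py <<'E'
from plant import manip
import numpy as np, cv2, pickle
def snap(n,tag):
    d=manip.get_image(n); pickle.dump(d,open(f'pics/{tag}.pkl','wb')); cv2.imwrite(f'pics/{tag}.png',d['img'][:,:,::-1]); return d
def load(tag): return pickle.load(open(f'pics/{tag}.pkl','rb'))
def ray(d,u,v):
    K=d['K']; p=np.array([(u-K[0][2])/K[0][0],(v-K[1][2])/K[1][1]]); q=p.copy()
    for _ in range(20): q=p/(1+d['k1']*(q@q))
    R=np.array(d['R']); t=np.array(d['t']); return -R.T@t, R.T@np.array([q[0],q[1],1])
def onz(d,u,v,z):
    c,r=ray(d,u,v); return c+r*(z-c[2])/r[2]
def proj(d,X):
    p=np.array(d['R'])@X+np.array(d['t']); q=p[:2]/p[2]; q=q*(1+d['k1']*(q@q)); K=np.array(d['K']); return K[:2,:2]@q+K[:2,2]
E
python3 - <<'E'
from h import *
a=snap('top','top0');b=snap('side','side0')
cv2.imwrite('pics/both.png',cv2.resize(np.vstack([a['img'],b['img']])[:,:,::-1],(400,600),interpolation=cv2.INTER_AREA))
for d in(a,b): print(ray(d,256,192))
print(manip.state())
E
```

```text
(array([0.37298019, 0.11660758, 1.83062798]), array([ 0.13859459, -0.00524087, -0.99047946]))
(array([ 0.93126322, -0.77858467,  1.82038245]), array([-0.18546875,  0.43630657, -0.88078378]))
{'clock': 0.1, 'qpos': array([ 6.16849912e+01,  7.50981438e+00,  8.53227222e+01, -9.15892626e-04,
        8.72614212e+01, -4.89369923e+00]), 'dq': array([-0.0745886 , -0.04043982, -0.09749502,  0.07677255, -0.14473502,
        0.09532328]), 'effort': array([ 1.06465559e-03, -5.61337674e+01, -4.93100488e+01,  7.71075231e-02,
        2.90568452e-02, -6.20157425e-05]), 'tcp_pos': array([0.2382422 , 0.55011782, 0.21770547]), 'eef_rot': array([[-9.17607116e-01,  3.97487858e-01, -7.63765154e-04],
       [ 3.97488573e-01,  9.17605977e-01, -1.45123930e-03],
       [ 1.23985470e-04, -1.63525543e-03, -9.99998655e-01]]), 'force': array([-0.2716932 , -0.4326232 , -0.39751673]), 'ft_torque': array([ 0.01727189, -0.00194303, -0.05033387]), 'gripper_force': 0.0, 'finger_gap': 0.09293530385331326}
```

View pics/top0.png

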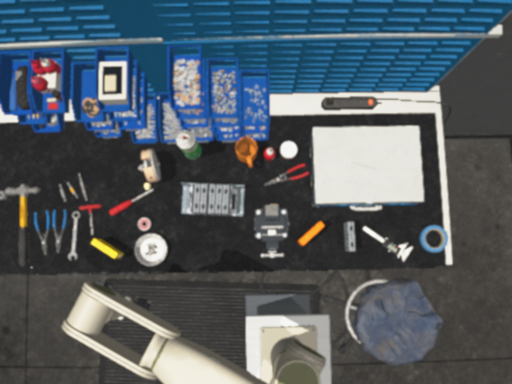

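View pics/side0.png

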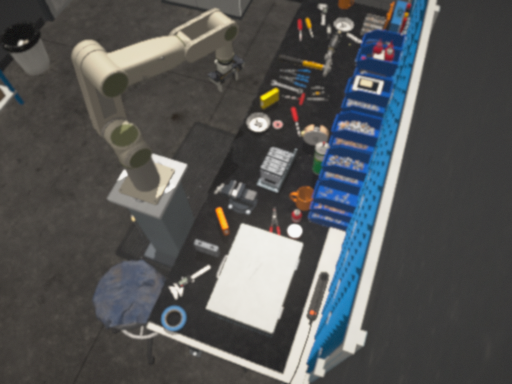

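Candidates for the loose case: grey at top-image (349,236); orange at (312,233), excluded by colour; yellow at (106,247), excluded too. The rack row is at (213,199) and the vice at (271,230). I choose grey (349,236) and check it in one crop.

Run:
```python
from h import *
a=load('top0');b=load('side0')
def c(d,u,v,w,h): return cv2.resize(d['img'][v:v+h,u:u+w,::-1],(400,300),interpolation=cv2.INTER_CUBIC)
cv2.imwrite('pics/c0.png',np.vstack([np.hstack([c(a,173,172,80,60),c(a,309,206,80,60)]),np.hstack([c(b,238,136,80,60),c(b,166,216,80,60)])]))
print(a['K'],a['k1'],b['K'])
for z in(0,.08,.088):print(z,onz(a,349,236,z),onz(a,213,199,z))
```

```text
[[469.62360581   0.         249.70037627]
 [  0.         469.62360581 196.82436088]
 [  0.           0.           1.        ]] -0.07222742884948861 [[417.13139414   0.         265.0368856 ]
 [  0.         417.13139414 188.44214079]
 [  0.           0.           1.        ]]
0 [ 0.44857765 -0.25154298  0.        ] [0.60491947 0.27659904 0.        ]
0.08 [ 0.44527398 -0.23545448  0.08      ] [0.59478353 0.26960727 0.08      ]
0.088 [ 0.44494361 -0.23384563  0.088     ] [0.59376994 0.2689081  0.088     ]
```

View pics/c0.png

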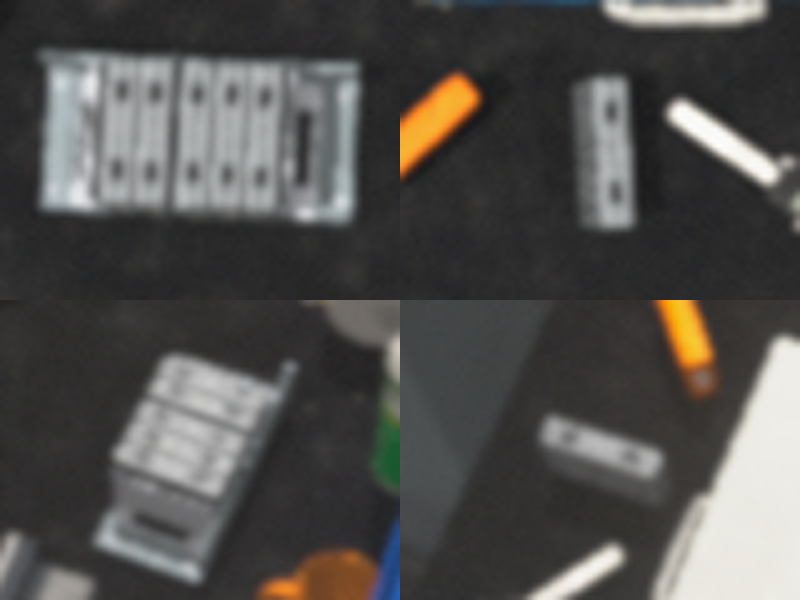

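The crop confirms it: the loose case's top centre is at about (352,236), with latch dots and a grey side. The gap between cases 2 and 3 is at about (207.6,198), and most of the free space seems to be at the right end. Next I move via the rack, for a wrist view, to the loose case.

Emit:
drive_tool:
  moves:
    - [[0,0,-0.2],[-19,-11,0],0]
    - [[0,0,-0.4],[-38,-22,0],0]
    - [[0,0,-0.4],[-38,-22,0],0]
    - [[0,0,-0.4],[-38,-22,0],0]
    - [[0,0,-0.4],[-38,-22,0],0]
    - [[0,0,-0.4],[-38,-22,0],0]
    - [[0,0,-0.4],[-38,-22,0],0]
    - [[0,0,-0.4],[-38,-22,0],0]
    - [[0,0,-0.4],[-38,-22,0],0]
    - [[0,0,-0.4],[-38,-22,0],0]

```text
clock: 0.93
tcp_pos: [0.483, 0.2191, 0.2184]
eef_rot: [[-1.0, 0.009, -0.0], [0.009, 1.0, -0.0], [0.0, -0.0, -1.0]]
force: [0.1, 1.0, 0.2]
finger_gap: 0.0932
gripper_force: 0.0
```

Run:
```python
from h import *
a=snap('wrist','w0'); s=manip.state(); print(s['tcp_pos'],s['eef_rot'],a['K'],a['k1'],ray(a,256,192))
```

```text
[0.48698329 0.21297679 0.21827152] [[-0.9999136   0.01300578  0.00190683]
 [ 0.01299833  0.99990802 -0.00387106]
 [-0.001957   -0.00384594 -0.99999069]] [[309.71048436   0.         261.85213512]
 [  0.         309.71048436 188.46866647]
 [  0.           0.           1.        ]] -0.010421978920432257 (array([0.40647059, 0.22061528, 0.38357255]), array([ 0.28584132, -0.02105612, -0.95829976]))
```

View pics/w0.png

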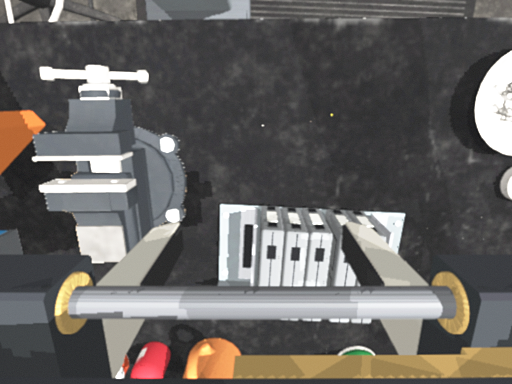

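The wrist view shows the rack at (220–404, 205–320). Its right bookend is at about x=245, and cases 5 to 1 run left to right from 270 to 390. The vice is at (100,150). Next I go over the loose case.

Emit:
drive_tool:
  moves:
    - [[0,0,0],[4.6,-45.5,0],0]
    - [[0,0,0],[4.6,-45.5,0],0]
    - [[0,0,0],[4.6,-45.5,0],0]
    - [[0,0,0],[4.6,-45.5,0],0]
    - [[0,0,0],[4.6,-45.5,0],0]
    - [[0,0,0],[4.6,-45.5,0],0]
    - [[0,0,0],[4.6,-45.5,0],0]
    - [[0,0,0],[4.6,-45.5,0],0]
    - [[0,0,0],[4.6,-45.5,0],0]
    - [[0,0,0],[4.6,-45.5,0],0]

```text
clock: 1.82
tcp_pos: [0.436, -0.1948, 0.2185]
eef_rot: [[-1.0, 0.009, -0.0], [0.009, 1.0, 0.0], [0.0, 0.0, -1.0]]
force: [1.3, -0.5, 0.4]
finger_gap: 0.0929
gripper_force: 0.0
```

Run:
```python
from h import *
import time
for i in range(6): a=snap('wrist','w1')
s=manip.state(); print(s['tcp_pos'],s['eef_rot'],s['dq'].round(1))
```

```text
[ 0.43688524 -0.19209789  0.21830469] [[-9.99965201e-01  8.32668397e-03 -5.13416384e-04]
 [ 8.32626392e-03  9.99965004e-01  8.14910278e-04]
 [ 5.20183916e-04  8.10607079e-04 -9.99999536e-01]] [ 1.3 -0.4  0.2 -0.1 -0.  -0.2]
```

View pics/w1.png

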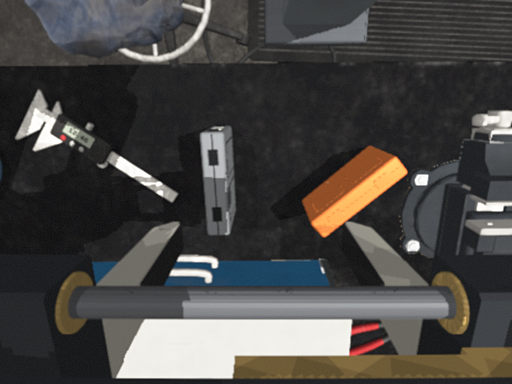

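The case is at (200–235, 127–235). Its top face is the left strip, and the orange decoy at (355,190) is clear of it.

Run:
```python
from h import *
a=load('w1'); g=cv2.cvtColor(a['img'],cv2.COLOR_RGB2GRAY)
for v in (124,128,131,136,145,175,205,228,232,236): print(v,g[v,194:244])
print('col',g[118:142,212], g[224:242,214])
```

```text
124 [38 37 43 40 38 37 40 41 39 37 38 35 41 39 41 41 38 36 39 39 36 33 29 28
 30 28 28 32 31 29 30 34 34 39 34 32 29 34 38 31 33 37 36 38 39 38 41 42
 44 43]
128 [ 39  39  42  37  39  39  39  42  37  35  30  25  31  36  41  51  71 109
 140 157 161 152 139 139 166 196 194 171 143 111  94  93  98 103 107 110
 104  74  41  28  33  34  41  40  36  35  34  37  36  35]
131 [ 29  31  30  33  30  29  28  33  48  64  78  88  93  84  74  72  73  76
  78  80  82  86  86  85  89  95  97  95  97 101 102 105 106 108 109 109
 107  81  45  32  32  30  35  35  33  35  37  33  32  36]
136 [ 26  31  32  31  35  57 118 158 180 186 187 186 187 188 189 188 159 121
 151 188 192 191 190 189 193 191 192 189 178 156 126 107 107 110 108 107
  93  75  50  35  33  33  32  34  30  33  32  33  39  39]
145 [ 22  21  21  24  23  23  67 124 167 183 186 187 188 187 186 189 185 140
 119 161 189 191 189 188 191 191 190 189 185 173 138  99  95 105 109 110
 109  96  67  33  31  31  34  35  37  37  37  35  34  35]
175 [ 29  23  25  25  24  23  20  21  54 115 157 180 189 189 188 188 188 191
 185 148 116 158 187 190 187 187 
[... 356 characters left out ...]
34  46  81 100 104 100 103
 101 102 103 103  97  72  64  87 100 104 101 101  98  97 114 155 170 143
  99  63  40  38  39  39  42  33  35  36  33  29  31  29]
232 [ 42  42  38  36  42  44  38  42  41  38  37  35  40  59  90 101 104 104
 104 104 102 103 100  81  68  89 100 104 102 102 104 117 135 164 177 138
  79  38  34  33  34  35  37  36  33  37  32  36  34  31]
236 [41 42 40 36 38 39 40 39 39 40 38 38 39 39 39 37 42 44 41 41 36 37 38 37
 38 37 36 37 34 30 33 37 39 43 46 43 42 45 37 40 34 39 35 42 39 37 39 39
 37 39]
col [ 35  39  38  40  39  44  39  37  54 105 140  76  45  78 134 163 157 150
 151 153 147 134 132 128] [103 103 102 102 103 101 101 100 102 102  90  57  36  41  42  40  39  38]
```

Run:
```python
from h import *
a=load('w1'); cv2.imwrite('pics/w1c.png',cv2.resize(a['img'][118:243,180:260,::-1],(384,600),interpolation=cv2.INTER_CUBIC))
```

```text
(no output)
```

View pics/w1c.png

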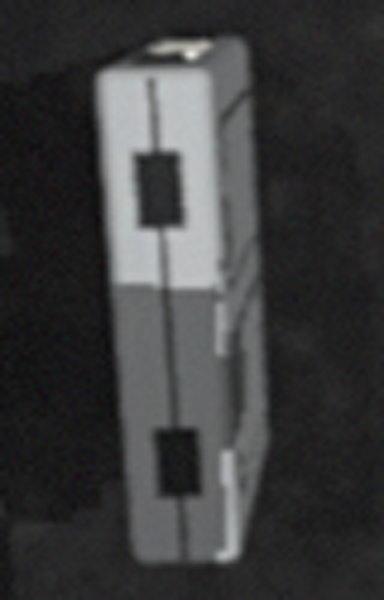

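The crop shows the top face with corners at about (200,132), (224,132), (207,235) and (230,235). The white card on the face nearest the robot confirms that is the front.

Run:
```python
from h import *
a=load('w1')
P=[onz(a,u,v,.08) for u,v in((200.2,132.2),(224.4,132.2),(207.3,235.1),(230.3,235.1),(211.6,132.2),(218.6,235.1))]
for p in P: print(p.round(4))
m=np.mean(P[:4],0); d=P[5]-P[4]; print(m,np.linalg.norm(d),np.degrees(np.arctan2(d[1],d[0])))
# rack from w0: print
w=load('w0')
for u,v in((220,205),(404,212)): print(onz(w,u,v,.0))
```

```text
[ 0.3896 -0.2509  0.08  ]
[ 0.3898 -0.2275  0.08  ]
[ 0.498  -0.2503  0.08  ]
[ 0.4982 -0.2258  0.08  ]
[ 0.3897 -0.2399  0.08  ]
[ 0.4981 -0.2382  0.08  ]
[ 0.44387514 -0.23861804  0.08      ] 0.1083894852988075 0.8761305743891699
[0.53826108 0.16485263 0.        ]
[0.54997573 0.40714919 0.        ]
```

Emit:
drive_tool:
  moves:
    - [[0,0,-0.02],[3.4,-4.6,0],0]
    - [[0,0,-0.02],[3.4,-4.6,0],0]
    - [[0,0,-0.02],[3.4,-4.6,4],0]
    - [[0,0,-0.02],[3.4,-4.6,8],0]
    - [[0,0,-0.02],[3.4,-4.6,12],0]
    - [[0,0,-0.02],[3.4,-4.6,15],0]
    - [[0,0,-0.02],[3.4,-4.6,17],0]
    - [[0,0,-0.02],[3.4,-4.6,18.3],0]
    - [[0,0,-0.02],[3.4,-4.6,18.3],0]
    - [[0,0,-0.02],[3.4,-4.6,18.3],0]

```text
clock: 2.95
tcp_pos: [0.4025, -0.237, 0.0352]
eef_rot: [[-1.0, -0.014, -0.001], [-0.014, 1.0, 0.001], [0.001, 0.001, -1.0]]
force: [-0.1, 0.2, 1.1]
finger_gap: 0.0928
gripper_force: 0.0
```

Emit:
drive_tool:
  moves:
    - [[0,0,0],[0,0,0],0.5]
    - [[0,0,0],[0,0,0],0.6]
    - [[0,0,0],[0,0,0],0.7]
    - [[0,0,0],[0,0,0],1]
    - [[0,0,0],[0,0,0],1]
    - [[0,0,0],[0,0,0],1]
    - [[0,0,0],[0,0,0],1]
    - [[0,0,0],[0,0,0],1]
    - [[0,0,0],[0,0,0],1]
    - [[0,0,0],[0,0,0],1]
  squeeze: 50

```text
clock: 3.78
tcp_pos: [0.4024, -0.2388, 0.0356]
eef_rot: [[-1.0, -0.011, -0.0], [-0.011, 1.0, 0.0], [0.0, 0.0, -1.0]]
force: [0.0, -1.1, -0.2]
finger_gap: 0.0309
gripper_force: 0.0
```

Emit:
drive_tool:
  moves:
    - [[0,0,0],[0,0,0],1]
    - [[0,0,0],[0,0,0],1]
    - [[0,0,0],[0,0,0],1]
    - [[0,0,0],[0,0,0],1]
    - [[0,0,0],[0,0,0],1]
    - [[0,0,0],[0,0,0],1]
    - [[0,0,0],[0,0,-0.5],1]
    - [[0,0,0],[0,0,-1],1]
    - [[0,0,0],[0,0,-1.5],1]
    - [[0,0,0],[0,0,-2],1]

```text
clock: 4.62
tcp_pos: [0.4026, -0.2388, 0.0563]
eef_rot: [[-1.0, -0.011, 0.0], [-0.011, 1.0, -0.0], [-0.0, -0.0, -1.0]]
force: [0.1, -0.7, -2.3]
finger_gap: 0.0239
gripper_force: 49.9
```

Run:
```python
from h import *
a=snap('wrist','w2'); s=manip.state(); print(s['tcp_pos'],s['force'],s['ft_torque'],s['gripper_force'],s['finger_gap'])
```

```text
[ 0.40321054 -0.23934259  0.05744577] [ 0.3271259  -0.20222869 -0.93426913] [ 0.01370063  0.03127264 -0.02307114] 49.92411553859711 0.02353959550370161
```

View pics/w2.png

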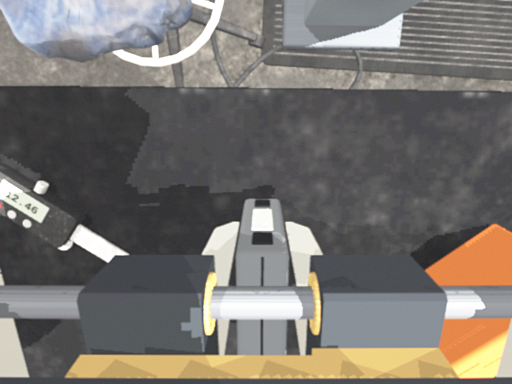

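It's gripped (49.9 N, gap 23.9 mm), with the card face at the top of the image and upright. I lift it and carry it beside the rack for an unobstructed view of the row.

Emit:
drive_tool:
  moves:
    - [[0,0,0],[0,0,-3],1]
    - [[0,0,0],[0,0,-6.5],1]
    - [[0,0,0],[-1,2,-10],1]
    - [[0,0,0],[-3,5,-13],1]
    - [[0,0,0],[-5,8.5,-15],1]
    - [[0,0,0],[-7,12,-15.3],1]
    - [[0,0,0],[-9,15.5,-15.3],1]
    - [[0,0,0],[-10,19,-15.3],1]
    - [[0,0,0],[-11,22.5,-15.3],1]
    - [[0,0,0],[-12,25,-15.3],1]

```text
clock: 5.5
tcp_pos: [0.5199, 0.0157, 0.209]
eef_rot: [[-1.0, -0.013, 0.0], [-0.013, 1.0, 0.001], [-0.0, 0.001, -1.0]]
force: [-0.6, -0.2, -2.3]
finger_gap: 0.0236
gripper_force: 49.9
```

Emit:
drive_tool:
  moves:
    - [[0,0,0],[-1,3,0],1]
    - [[0,0,0],[-2,6,0],1]
    - [[0,0,0],[-3,8,0],1]
    - [[0,0,0],[-3,9,0],1]
    - [[0,0,0],[-3,9.5,0],1]
    - [[0,0,0],[-3,9.5,0],1]
    - [[0,0,0],[-3,9.5,0],1]
    - [[0,0,0],[-3,9.5,0],1]
    - [[0,0,0],[-3,9.5,0],1]
    - [[0,0,0],[-3,9.5,0],1]

```text
clock: 6.33
tcp_pos: [0.5486, 0.1069, 0.2088]
eef_rot: [[-1.0, -0.01, 0.0], [-0.01, 1.0, -0.0], [-0.0, -0.0, -1.0]]
force: [-0.4, 0.4, -2.8]
finger_gap: 0.0238
gripper_force: 49.9
```

Run:
```python
from h import *
a=snap('wrist','w3'); s=manip.state(); print(s['tcp_pos'],s['eef_rot'],s['force'],s['gripper_force'],s['finger_gap'])
c=proj(a,np.array([.6,.27,.088])); print(c)
cv2.imwrite('pics/w3c.png',cv2.resize(a['img'][60:300,240:512,::-1],(680,600),interpolation=cv2.INTER_CUBIC))
```

```text
[0.54861673 0.10703953 0.2088142 ] [[-9.99949185e-01 -1.00776957e-02  2.58314536e-04]
 [-1.00777138e-02  9.99949216e-01 -6.89483371e-05]
 [-2.57606578e-04 -7.15480535e-05 -9.99999964e-01]] [-0.16537717  0.19242598 -1.66086508] 49.94660496711731 0.02387696519563165
[422.49948028 234.16986864]
```

View pics/w3c.png

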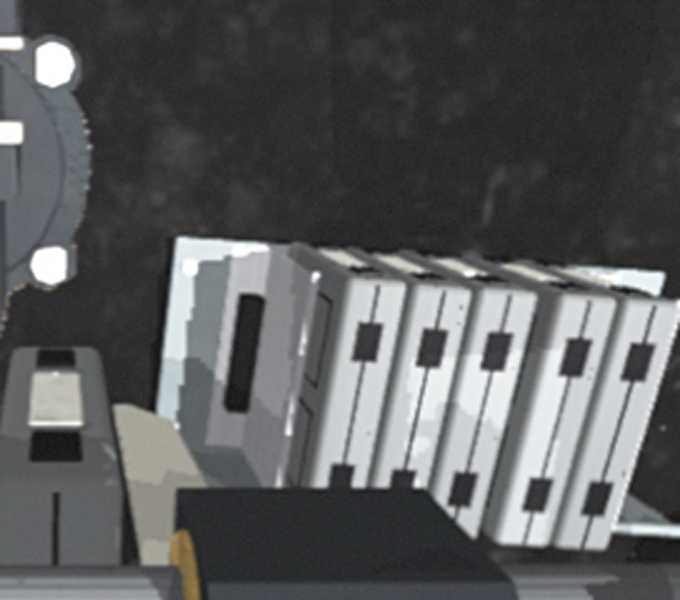

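The view shows the row's front-top corners: case 5 at crop (348–405,281), 4 at (414–470,288), 3 at (480–537,291), 2 at (555–613,298) and 1 at (622–680,302). The gap is between 537 and 555. The rack front corners are at (175,238) and (665,270). Now to world coordinates.

Run:
```python
from h import *
a=load('w3'); f=lambda x,y,z: onz(a,240+x/2.5,60+y/2.5,z)
A=f(175,238,.008);B=f(665,270,.008);d=B-A
th=np.arctan2(-d[0],d[1]);print('rack corners',A,B,np.linalg.norm(d),'yaw',np.degrees(th))
R=np.array([[np.cos(th),-np.sin(th)],[np.sin(th),np.cos(th)]])
M=(A+B)[:2]/2; O=M+R@[.049,0]; print('origin',O)
for n,x0,y0,x1,y1 in((5,348,280,405,283),(4,414,286,470,290),(3,480,290,537,293),(2,555,297,613,299),(1,622,300,680,303)):
    p,q=f(x0,y0,.088),f(x1,y1,.088); print(n,R.T@(p[:2]-O),R.T@(q[:2]-O), p[:2])
print('seam yaw', [np.degrees(np.arctan2(*( (f(*b,.088)-f(*c,.088))[[1,0]]))) for b,c in(((537,477),(590,300)),((597,500),(655,305)),((340,465),(378,285)))])
print('bookend top line', [ [R.T@(f(x,y,z)[:2]-O) for x,y in((310,270),(285,480))] for z in(.05,.06,.07)])
```

```text
rack corners [0.53494097 0.16510392 0.008     ] [0.54780049 0.40427123 0.008     ] 0.23951277208310776 yaw -3.0777084894809374
origin [0.59030005 0.28205675]
5 [-0.05034828 -0.06598495] [-0.05060042 -0.0441234 ] [0.53648165 0.2188702 ]
4 [-0.04966551 -0.04047417] [-0.04950832 -0.0187822 ] [0.53853311 0.24430752]
3 [-0.04975709 -0.01495692] [-0.05001575  0.00715919] [0.53981169 0.26979288]
2 [-0.04891217  0.01445793] [-0.04958829  0.03703341] [0.54223469 0.29911994]
1 [-0.04942498  0.04061906] [-0.04971664  0.06344493] [0.54312721 0.32527086]
seam yaw [np.float64(-5.103097546121855), np.float64(-3.6404441706805986), np.float64(-4.553118974201198)]
bookend top line [[array([-0.04586932, -0.06767503]), array([ 0.05336882, -0.06379486])], [array([-0.04781158, -0.071179  ]), array([ 0.04836315, -0.0674186 ])], [array([-0.04975383, -0.07468296]), array([ 0.04335748, -0.07104235])]]
```

```bash
cat >> h.py <<'E'
O=np.array([.5903,.2821]); TH=np.radians(-3.08)
def rot(t): return np.array([[np.cos(t),-np.sin(t)],[np.sin(t),np.cos(t)]])
def here():
    s=manip.state(); R=s['eef_rot']; yaw=np.arctan2(-R[1,0],-R[0,0]); p=rot(-TH)@(s['tcp_pos'][:2]-O)
    nose=p+rot(yaw-TH)@[.096,0]
    print('t',s['clock'],'rack tcp mm',(p*1e3).round(1),'nose',(nose*1e3).round(1),'yaw',np.degrees(yaw-TH).round(2),'z',(s['tcp_pos'][2]*1e3).round(1),'F rack',(rot(-TH)@s['force'][:2]).round(1),s['force'][2].round(1),'T',s['ft_torque'].round(2),'grip',s['gripper_force'].round(0)); return s
def plan(x,y,yawdeg,z):  # TCP target in rack frame, m, yaw deg rel rack
    s=here(); R=s['eef_rot']; w=O+rot(TH)@[x,y]; d=R.T@(np.array([*w,z])-s['tcp_pos'])
    yaw=np.arctan2(-R[1,0],-R[0,0]); print('turn',-(np.radians(yawdeg)+TH-yaw),'shift cm',(d*100).round(2),'world',w)
def tip(side,yawdeg,x,y):  # TCP for extreme rounded leading corner at x,y ; side -1 right,+1 left
    return np.array([x,y])-(rot(np.radians(yawdeg))@[.093,side*.009]+[.003,0])
E
python3 - <<'E'
from h import *
p=tip(-1,25,-.060,.0100);print(p);plan(*p,25,.2088)
E
```

```text
[-0.15109019 -0.02114673]Traceback (most recent call last):
  File "<stdin>", line 2, in <module>
  File "h.py", line 21, in plan
    s=here(); R=s['eef_rot']; w=O+rot(TH)@[x,y]; d=R.T@(np.array([*w,z])-s['tcp_pos'])
  File "h.py", line 19, in here
    print('t',s['clock'],'rack tcp mm',(p*1e3).round(1),'nose',(nose*1e3).round(1),'yaw',np.degrees(yaw-TH).round(2),'z',(s['tcp_pos'][2]*1e3).round(1),'F rack',(rot(-TH)@s['force'][:2]).round(1),s['force'][2].round(1),'T',s['ft_torque'].round(2),'grip',s['gripper_force'].round(0)); return s
                                                                                                                                                                                                                                                              ^^^^^^^^^^^^^^^^^^^^^^^^
AttributeError: 'float' object has no attribute 'round'
```

```bash
sed -i "s/s\['gripper_force'\].round(0)/round(s['gripper_force'])/" h.py
python3 - <<'E'
from h import *
p=tip(-1,25,-.060,.0100);print(p);plan(*p,25,.2088)
E
```

```text
[-0.15109019 -0.02114673]
t 6.3833 rack tcp mm [ -32.2 -177. ] nose [  63.6 -170.9] yaw 3.66 z 208.8 F rack [-0.2  0.2] -1.7 T [ 0.08  0.09 -0.05] grip 50
turn -0.37249828732429446 shift cm [10.87 16.32 -0.  ] world [0.43829184 0.26910193]
```

Emit:
drive_tool:
  moves:
    - [[0,0,-0.05],[2,2,0],1]
    - [[0,0,-0.1],[4,5,0],1]
    - [[0,0,-0.16],[6,8,0],1]
    - [[0,0,-0.22],[8,11,0],1]
    - [[0,0,-0.28],[10,13,0],1]
    - [[0,0,-0.34],[10.9,15,0],1]
    - [[0,0,-0.372],[10.9,16.3,0],1]
    - [[0,0,-0.372],[10.9,16.3,0],1]
    - [[0,0,-0.372],[10.9,16.3,3],1]
    - [[0,0,-0.372],[10.9,16.3,6],1]

```text
clock: 7.22
tcp_pos: [0.4405, 0.2699, 0.1504]
eef_rot: [[-0.928, -0.373, 0.006], [-0.373, 0.928, 0.002], [-0.006, -0.0, -1.0]]
force: [-0.0, 0.4, -3.0]
finger_gap: 0.0239
gripper_force: 49.9
```

Emit:
drive_tool:
  moves:
    - [[0,0,0],[0,0,3],1]
    - [[0,0,0],[0,0,6],1]
    - [[0,0,0],[0,0,7.5],1]
    - [[0,0,0],[0,0,8.5],1]
    - [[0,0,0],[0,0,9],1]
    - [[0,0,0],[0,0,9],1]
    - [[0,0,0],[0,0,9],1]
    - [[0,0,0],[0,0,9],1]
    - [[0,0,0],[0,0,9],1]
    - [[0,0,0],[0,0,9],1]

```text
clock: 8.05
tcp_pos: [0.4386, 0.27, 0.0598]
eef_rot: [[-0.927, -0.374, 0.002], [-0.374, 0.927, 0.001], [-0.002, 0.0, -1.0]]
force: [0.2, -0.2, -2.8]
finger_gap: 0.0238
gripper_force: 49.9
```

Run:
```python
from h import *
p=tip(-1,25,-.060,.0100);plan(*p,25,.0455)
a=snap('top','top1'); b=snap('side','side1')
def c(d,u,v,w,h): return cv2.resize(d['img'][v:v+h,u:u+w,::-1],(400,600),interpolation=cv2.INTER_CUBIC)
cv2.imwrite('pics/c1.png',np.hstack([c(a,185,175,56,84),c(b,244,136,56,84)]))
```

```text
t 8.05 rack tcp mm [-150.8  -20.3] nose [-63.8  20.4] yaw 25.04 z 59.8 F rack [ 0.2 -0.1] -2.8 T [ 0.01  0.07 -0.03] grip 50
turn 0.0006629092152513616 shift cm [ 0.06 -0.07  1.43] world [0.43829184 0.26910193]
```

Emit:
drive_tool:
  moves:
    - [[0,0,0],[0,0,0.7],1]
    - [[0,0,0],[0,0,1.4],1]
    - [[0,0,0],[0,0,1.4],1]
    - [[0,0,0],[-0.2,-0.15,1.4],1]
    - [[0,0,0],[-0.4,-0.25,1.4],1]
    - [[0,0,0],[-0.6,-0.35,1.4],1]
    - [[0,0,0],[-0.8,-0.45,1.4],1]
    - [[0,0,0],[-0.95,-0.5,1.4],1]
    - [[0,0,0],[-1.05,-0.56,1.4],1]
    - [[0,0,0],[-1.05,-0.56,1.4],1]

```text
clock: 8.98
tcp_pos: [0.45, 0.2683, 0.0448]
eef_rot: [[-0.928, -0.374, 0.0], [-0.374, 0.928, 0.0], [-0.0, -0.0, -1.0]]
force: [0.2, -0.2, -2.3]
finger_gap: 0.0237
gripper_force: 49.9
```

Run:
```python
from h import *
p=tip(-1,25,-.048,.0100);plan(*p,25,.0455)
a=snap('top','top1'); b=snap('side','side1')
def c(d,u,v,w,h): return cv2.resize(d['img'][v:v+h,u:u+w,::-1],(400,600),interpolation=cv2.INTER_CUBIC)
cv2.imwrite('pics/c1.png',np.hstack([c(a,185,175,56,84),c(b,244,136,56,84)]))
```

```text
t 8.9833 rack tcp mm [-139.4  -21.3] nose [-52.4  19.3] yaw 25.03 z 44.8 F rack [ 0.2 -0.1] -2.3 T [0.01 0.12 0.  ] grip 50
turn 0.00045137679970846944 shift cm [-0.03  0.   -0.07] world [0.45027451 0.26845717]
```

View pics/c1.png

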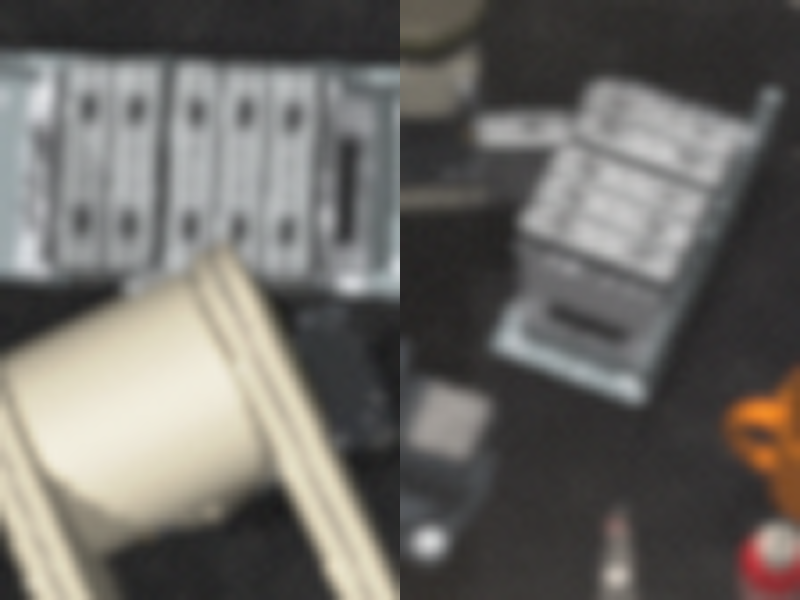

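The side view (right half) shows the case corner at (575,130), exactly at the mouth of the gap between cases 2 and 3. There is no contact force yet. I nose in and ease the right-hand cases over.

Emit:
drive_tool:
  moves:
    - [[0,0,0],[-0.07,-0.03,0],1]
    - [[0,0,0],[-0.14,-0.06,0],1]
    - [[0,0,0],[-0.14,-0.06,0],1]
    - [[0,0,0],[-0.13,-0.15,0],1]
    - [[0,0,0],[-0.11,-0.25,0],1]
    - [[0,0,0],[-0.1,-0.35,0],1]
    - [[0,0,0],[-0.08,-0.45,0],1]
    - [[0,0,0],[-0.06,-0.57,0],1]
    - [[0,0,0],[-0.06,-0.57,0],1]
    - [[0,0,0],[-0.06,-0.57,0],1]

```text
clock: 9.92
tcp_pos: [0.4524, 0.2631, 0.0447]
eef_rot: [[-0.928, -0.374, 0.0], [-0.374, 0.928, -0.0], [-0.0, -0.0, -1.0]]
force: [0.1, -0.6, -2.4]
finger_gap: 0.0239
gripper_force: 49.9
```

Run:
```python
from h import *
here()
```

```text
t 9.9167 rack tcp mm [-136.7  -26.4] nose [-49.7  14.3] yaw 25.03 z 44.7 F rack [ 0.1 -0.6] -2.4 T [ 0.04  0.1  -0.04] grip 50
```

```bash
cat >> h.py <<'E'
def shifts(cur,ref):
    # sideways motion of each row case's top (mm along rack y), by patch correlation in side & top views
    g=lambda d: cv2.cvtColor(d['img'],cv2.COLOR_RGB2GRAY).astype(np.float32)
    for n,yc in ((1,.052),(2,.0257),(3,-.0039),(4,-.0296),(5,-.055),('bookR',-.10)):
        X=lambda y,x=.02: np.array([*(O+rot(TH)@[x,y]),.088])
        p=proj(ref,X(yc)); j=(proj(ref,X(yc+.01))-proj(ref,X(yc-.01)))/20
        T=cv2.getRectSubPix(g(ref),(13,13),tuple(map(float,p))); best=[]
        for s in np.arange(-14,14.1,.5):
            W=cv2.getRectSubPix(g(cur),(13,13),tuple(map(float,p+j*s)))
            best.append((cv2.matchTemplate(W,T,cv2.TM_CCOEFF_NORMED)[0,0],s))
        print(n,max(best),'at0',best[28][0],end=' | ')
    print()
E
python3 - <<'E'
from h import *
here()
b=snap('side','side2');shifts(b,load('side1'));a=snap('top','top2');shifts(a,load('top1'));shifts(load('side1'),load('side0'))
E
```

```text
t 9.9167 rack tcp mm [-136.7  -26.4] nose [-49.7  14.3] yaw 25.03 z 44.7 F rack [ 0.1 -0.6] -2.4 T [ 0.04  0.1  -0.04] grip 50
1 (np.float32(0.9977942), np.float64(0.0)) at0 0.9977942 | 2 (np.float32(0.958016), np.float64(0.0)) at0 0.958016 | 3 (np.float32(0.95546883), np.float64(-1.0)) at0 0.94579893 | 4 (np.float32(0.9501458), np.float64(-2.0)) at0 0.91114753 | 5 (np.float32(0.98960954), np.float64(-1.0)) at0 0.98653257 | bookR (np.float32(0.9888082), np.float64(-1.0)) at0 0.9841916 | 
1 (np.float32(0.97694397), np.float64(0.0)) at0 0.97694397 | 2 (np.float32(0.93525213), np.float64(-1.0)) at0 0.90490323 | 3 (np.float32(0.9379322), np.float64(-1.5)) at0 0.89504576 | 4 (np.float32(0.9555238), np.float64(-0.5)) at0 0.95099187 | 5 (np.float32(0.9770557), np.float64(-1.0)) at0 0.9669381 | bookR (np.float32(0.9988368), np.float64(0.0)) at0 0.9988368 | 
1 (np.float32(0.991211), np.float64(-1.5)) at0 0.98747176 | 2 (np.float32(0.91018647), np.float64(-1.0)) at0 0.8979761 | 3 (np.float32(0.99309826), np.float64(0.0)) at0 0.99309826 | 4 (np.float32(0.9933716), np.float64(0.0)) at0 0.9933716 | 5 (np.float32(0.99986446), np.float64(0.0)) at0 0.99986446 | bookR (np.float32(0.9994673), np.float64(0.0)) at0 0.9994673 |
```

Rows 3 and 4 have moved slightly right, so the corner is engaged. Continue.

Emit:
drive_tool:
  moves:
    - [[0,0,0],[0,-0.07,0],1]
    - [[0,0,0],[0.01,-0.14,0],1]
    - [[0,0,0],[0.01,-0.21,0],1]
    - [[0,0,0],[0.02,-0.28,0],1]
    - [[0,0,0],[0.02,-0.35,0],1]
    - [[0,0,0],[0.03,-0.42,0],1]
    - [[0,0,0],[0.03,-0.48,0],1]
    - [[0,0,0],[0.03,-0.54,0],1]
    - [[0,0,0],[0.03,-0.54,0],1]
    - [[0,0,0],[0.03,-0.54,0],1]

```text
clock: 10.85
tcp_pos: [0.4532, 0.2595, 0.0446]
eef_rot: [[-0.927, -0.375, -0.001], [-0.375, 0.927, 0.002], [0.0, 0.002, -1.0]]
force: [-4.5, 8.5, -1.5]
finger_gap: 0.0237
gripper_force: 50.3
```

Run:
```python
from h import *
here()
b=snap('side','side3');shifts(b,load('side1'));a=snap('top','top3');shifts(a,load('top1'))
```

```text
t 10.85 rack tcp mm [-135.7  -29.9] nose [-48.7  10.9] yaw 25.12 z 44.6 F rack [-4.9  8.2] -1.5 T [1.48 0.79 0.87] grip 50
1 (np.float32(0.9964444), np.float64(0.0)) at0 0.9964444 | 2 (np.float32(0.9435081), np.float64(0.0)) at0 0.9435081 | 3 (np.float32(0.9439438), np.float64(-1.0)) at0 0.93024355 | 4 (np.float32(0.96414495), np.float64(-2.5)) at0 0.91100115 | 5 (np.float32(0.991481), np.float64(-1.5)) at0 0.98566836 | bookR (np.float32(0.9858348), np.float64(-1.0)) at0 0.9784678 | 
1 (np.float32(0.95527476), np.float64(0.0)) at0 0.95527476 | 2 (np.float32(0.91587734), np.float64(-1.5)) at0 0.86941105 | 3 (np.float32(0.9357589), np.float64(-1.5)) at0 0.8746956 | 4 (np.float32(0.9440957), np.float64(-0.5)) at0 0.9351559 | 5 (np.float32(0.96895146), np.float64(-1.5)) at0 0.9457157 | bookR (np.float32(0.9989791), np.float64(0.0)) at0 0.9989791 |
```

The right-hand stack is now against its bookend (8 N at a gentle stop). Back out, swing to the opposite yaw, and open the left side.

Emit:
drive_tool:
  moves:
    - [[0,0,0],[0.1,0.2,0],1]
    - [[0,0,0],[0.5,0.4,0],1]
    - [[0,0,0],[1,0.6,0],1]
    - [[0,0,0],[1.5,0.8,0],1]
    - [[0,0,0],[1.95,1,0],1]
    - [[0,0,0.1],[1.5,1.8,0],1]
    - [[0,0,0.22],[1.1,2.7,0],1]
    - [[0,0,0.34],[0.7,3.6,0],1]
    - [[0,0,0.46],[0.3,4.5,0],1]
    - [[0,0,0.58],[-0.1,5.4,0],1]

```text
clock: 11.78
tcp_pos: [0.4345, 0.3087, 0.0447]
eef_rot: [[-0.979, 0.202, 0.0], [0.202, 0.979, -0.0], [-0.0, -0.0, -1.0]]
force: [0.4, 0.2, -2.2]
finger_gap: 0.0237
gripper_force: 50.0
```

Run:
```python
from h import *
p=tip(1,-25,-.060,.0100);print(p);plan(*p,-25,.0448)
```

```text
[-0.15109019  0.04114673]
t 11.7833 rack tcp mm [-157.    18.2] nose [-62.1   4. ] yaw -8.55 z 44.7 F rack [0.4 0.3] -2.2 T [ 0.05  0.07 -0.01] grip 50
turn 0.2870204899120249 shift cm [-0.25  2.35 -0.01] world [0.44163889 0.33130541]
```

Emit:
drive_tool:
  moves:
    - [[0,0,0.1],[0,0.8,0],1]
    - [[0,0,0.2],[-0.1,1.6,0],1]
    - [[0,0,0.287],[-0.25,2.35,0],1]
    - [[0,0,0.287],[-0.25,2.35,0],1]
    - [[0,0,0.287],[-0.6,2.4,0],1]
    - [[0,0,0.287],[-0.9,2.45,0],1]
    - [[0,0,0.287],[-1.2,2.5,0],1]
    - [[0,0,0.287],[-1.5,2.54,0],1]
    - [[0,0,0.287],[-1.7,2.57,0],1]
    - [[0,0,0.287],[-1.7,2.57,0],1]

```text
clock: 12.62
tcp_pos: [0.4554, 0.3305, 0.0442]
eef_rot: [[-0.885, 0.465, -0.003], [0.465, 0.885, 0.0], [0.003, -0.001, -1.0]]
force: [-6.3, 2.2, -0.5]
finger_gap: 0.0233
gripper_force: 50.0
```

Run:
```python
from h import *
here()
```

```text
t 12.6167 rack tcp mm [-137.4   41.1] nose [-50.1   1.1] yaw -24.62 z 44.2 F rack [-6.4  1.9] -0.5 T [ 0.33  0.9  -0.01] grip 50
```

Emit:
drive_tool:
  moves:
    - [[0,0,0],[0.1,-0.04,0],1]
    - [[0,0,0],[0.12,0.04,0],1]
    - [[0,0,0],[0.15,0.1,0],1]
    - [[0,0,0],[0.18,0.16,0],1]
    - [[0,0,0],[0.2,0.22,0],1]
    - [[0,0,0],[0.23,0.28,0],1]
    - [[0,0,0],[0.25,0.34,0],1]
    - [[0,0,0],[0.27,0.4,0],1]
    - [[0,0,0],[0.29,0.45,0],1]
    - [[0,0,0],[0.29,0.45,0],1]

```text
clock: 13.45
tcp_pos: [0.456, 0.3359, 0.0446]
eef_rot: [[-0.885, 0.465, -0.0], [0.465, 0.885, -0.0], [0.0, -0.0, -1.0]]
force: [-0.1, -0.5, -2.4]
finger_gap: 0.0239
gripper_force: 50.0
```

Run:
```python
from h import *
here()
b=snap('side','side4');shifts(b,load('side1'));a=snap('top','top4');shifts(a,load('top1'))
```

```text
t 13.45 rack tcp mm [-137.    46.5] nose [-49.7   6.5] yaw -24.64 z 44.6 F rack [-0.1 -0.5] -2.4 T [-0.05  0.12 -0.06] grip 50
1 (np.float32(0.9886784), np.float64(2.0)) at0 0.9793238 | 2 (np.float32(0.81484365), np.float64(1.5)) at0 0.7892863 | 3 (np.float32(0.9245978), np.float64(-0.5)) at0 0.9232604 | 4 (np.float32(0.95980686), np.float64(-2.0)) at0 0.9132461 | 5 (np.float32(0.9935325), np.float64(-1.5)) at0 0.9878698 | bookR (np.float32(0.98839533), np.float64(-1.0)) at0 0.981848 | 
1 (np.float32(0.9307954), np.float64(0.0)) at0 0.9307954 | 2 (np.float32(0.872454), np.float64(-0.5)) at0 0.8651521 | 3 (np.float32(0.91963893), np.float64(-1.0)) at0 0.8896177 | 4 (np.float32(0.94808024), np.float64(-0.5)) at0 0.9384716 | 5 (np.float32(0.9641094), np.float64(-1.5)) at0 0.9391075 | bookR (np.float32(0.9987924), np.float64(0.0)) at0 0.9987924 |
```

Emit:
drive_tool:
  moves:
    - [[0,0,0],[0.01,0.08,0],1]
    - [[0,0,0],[0.02,0.16,0],1]
    - [[0,0,0],[0.03,0.24,0],1]
    - [[0,0,0],[0.04,0.32,0],1]
    - [[0,0,0],[0.05,0.4,0],1]
    - [[0,0,0],[0.06,0.48,0],1]
    - [[0,0,0],[0.07,0.56,0],1]
    - [[0,0,0],[0.07,0.63,0],1]
    - [[0,0,0],[0.07,0.63,0],1]
    - [[0,0,0],[0.07,0.63,0],1]

```text
clock: 14.38
tcp_pos: [0.4584, 0.3418, 0.0447]
eef_rot: [[-0.885, 0.465, 0.0], [0.465, 0.885, 0.0], [-0.0, 0.0, -1.0]]
force: [-0.4, -0.2, -1.2]
finger_gap: 0.0238
gripper_force: 50.0
```

Run:
```python
from h import *
here()
b=snap('side','side4');shifts(b,load('side1'))
```

```text
t 14.3833 rack tcp mm [-134.9   52.6] nose [-47.6  12.5] yaw -24.63 z 44.7 F rack [-0.4 -0.2] -1.2 T [-0.07  0.08  0.01] grip 50
1 (np.float32(0.9815356), np.float64(4.0)) at0 0.9590405 | 2 (np.float32(0.77588975), np.float64(3.5)) at0 0.68842304 | 3 (np.float32(0.8574536), np.float64(1.5)) at0 0.84088594 | 4 (np.float32(0.9510023), np.float64(-2.5)) at0 0.90269727 | 5 (np.float32(0.99368346), np.float64(-1.5)) at0 0.9878748 | bookR (np.float32(0.9880799), np.float64(-1.0)) at0 0.98173815 |
```

Emit:
drive_tool:
  moves:
    - [[0,0,0],[0.02,0.08,-0.05],1]
    - [[0,0,0],[0.04,0.16,-0.08],1]
    - [[0,0,0],[0.06,0.24,-0.08],1]
    - [[0,0,0],[0.08,0.32,-0.08],1]
    - [[0,0,0],[0.1,0.4,-0.08],1]
    - [[0,0,0],[0.12,0.48,-0.08],1]
    - [[0,0,0],[0.14,0.54,-0.08],1]
    - [[0,0,0],[0.16,0.59,-0.08],1]
    - [[0,0,0],[0.16,0.59,-0.08],1]
    - [[0,0,0],[0.16,0.59,-0.08],1]

```text
clock: 15.27
tcp_pos: [0.4586, 0.3457, 0.0444]
eef_rot: [[-0.885, 0.466, -0.003], [0.466, 0.885, -0.004], [0.001, -0.005, -1.0]]
force: [-2.5, -8.5, -1.8]
finger_gap: 0.0236
gripper_force: 50.4
```

Run:
```python
from h import *
here()
b=snap('side','side5');shifts(b,load('side1'))
```

```text
t 15.2667 rack tcp mm [-135.    56.4] nose [-47.8  16.3] yaw -24.71 z 44.4 F rack [-2.1 -8.7] -1.8 T [-1.44  0.53 -0.9 ] grip 50
1 (np.float32(0.9820596), np.float64(4.5)) at0 0.9511392 | 2 (np.float32(0.7536757), np.float64(3.5)) at0 0.6571127 | 3 (np.float32(0.8555799), np.float64(1.5)) at0 0.83573085 | 4 (np.float32(0.9440595), np.float64(-2.5)) at0 0.89863276 | 5 (np.float32(0.99376386), np.float64(-1.5)) at0 0.98781455 | bookR (np.float32(0.98794955), np.float64(-1.0)) at0 0.9812713 |
```

The left side is at its stop too (8.7 N). Now back out, straighten, and line up with the centre of the opening (y≈13.4 mm).

Emit:
drive_tool:
  moves:
    - [[0,0,0],[0.1,-0.3,0],1]
    - [[0,0,0],[0.6,-0.5,0],1]
    - [[0,0,0],[1.2,-0.8,0],1]
    - [[0,0,0],[2,-1.15,0],1]
    - [[0,0,-0.1],[1.6,-2,0],1]
    - [[0,0,-0.2],[1.2,-2.9,0],1]
    - [[0,0,-0.3],[0.7,-3.8,0],1]
    - [[0,0,-0.4],[0.2,-4.6,0],1]
    - [[0,0,-0.431],[0.1,-4.8,0],1]
    - [[0,0,-0.431],[0,-4.75,0],1]

```text
clock: 16.15
tcp_pos: [0.4369, 0.3056, 0.0456]
eef_rot: [[-0.999, 0.051, 0.0], [0.051, 0.999, 0.0], [-0.0, 0.0, -1.0]]
force: [0.0, -0.6, -1.5]
finger_gap: 0.0238
gripper_force: 50.0
```

Run:
```python
from h import *
plan(-.152,.0134,0,.045)
b=snap('side','side6');shifts(b,load('side1'))
```

```text
t 16.15 rack tcp mm [-154.4   15.2] nose [-58.4  15.4] yaw 0.15 z 45.6 F rack [ 0.  -0.6] -1.5 T [0.06 0.09 0.02] grip 50
turn 0.0025727890247725788 shift cm [-0.24 -0.18  0.06] world [0.43923955 0.30364764]
1 (np.float32(0.97826725), np.float64(4.5)) at0 0.9462808 | 2 (np.float32(0.7439262), np.float64(3.5)) at0 0.6525563 | 3 (np.float32(0.8490612), np.float64(1.5)) at0 0.8297082 | 4 (np.float32(0.9457822), np.float64(-2.5)) at0 0.90019184 | 5 (np.float32(0.99352676), np.float64(-1.5)) at0 0.98799175 | bookR (np.float32(0.9879357), np.float64(-1.0)) at0 0.9817707 |
```

Emit:
drive_tool:
  moves:
    - [[0,0,0],[-0.2,-0.1,0],1]
    - [[0,0,0],[-0.4,-0.18,0],1]
    - [[0,0,0],[-0.6,-0.18,0],1]
    - [[0,0,0],[-0.75,-0.18,0],1]
    - [[0,0,0],[-0.9,-0.18,0],1]
    - [[0,0,0],[-1.05,-0.18,0],1]
    - [[0,0,0],[-1.2,-0.18,0],1]
    - [[0,0,0],[-1.35,-0.18,0],1]
    - [[0,0,0],[-1.5,-0.18,0],1]
    - [[0,0,0],[-1.5,-0.18,0],1]

```text
clock: 17.03
tcp_pos: [0.4528, 0.303, 0.0455]
eef_rot: [[-0.999, 0.053, 0.0], [0.053, 0.999, 0.0], [-0.0, 0.0, -1.0]]
force: [1.5, 0.8, -1.3]
finger_gap: 0.024
gripper_force: 50.0
```

Run:
```python
from h import *
here()
```

```text
t 17.0333 rack tcp mm [-138.5   13.5] nose [-42.5  13.6] yaw 0.04 z 45.5 F rack [1.5 0.9] -1.3 T [-0.02  0.05 -0.01] grip 50
```

The nose is in 7 mm with no resistance. Continue.

Emit:
drive_tool:
  moves:
    - [[0,0,0],[-0.2,0,0],1]
    - [[0,0,0],[-0.4,0,0],1]
    - [[0,0,0],[-0.6,0,0],1]
    - [[0,0,0],[-0.8,0,0],1]
    - [[0,0,0],[-1.0,0,0],1]
    - [[0,0,0],[-1.2,0,0],1]
    - [[0,0,0],[-1.4,0,0],1]
    - [[0,0,0],[-1.6,0,0],1]
    - [[0,0,0],[-1.6,0,0],1]
    - [[0,0,0],[-1.6,0,0],1]

```text
clock: 17.87
tcp_pos: [0.4683, 0.3021, 0.0451]
eef_rot: [[-0.999, 0.053, -0.0], [0.053, 0.999, -0.0], [0.0, -0.0, -1.0]]
force: [0.0, -0.0, -4.1]
finger_gap: 0.0239
gripper_force: 50.0
```

Run:
```python
from h import *
here()
```

```text
t 17.8667 rack tcp mm [-122.9   13.4] nose [-26.9  13.5] yaw 0.05 z 45.1 F rack [ 0. -0.] -4.1 T [0.08 0.3  0.06] grip 50
```

Emit:
drive_tool:
  moves:
    - [[0,0,0],[-0.25,0,0],1]
    - [[0,0,0],[-0.5,0,0],1]
    - [[0,0,0],[-0.75,0,0],1]
    - [[0,0,0],[-1.0,0,0],1]
    - [[0,0,0],[-1.25,0,0],1]
    - [[0,0,0],[-1.5,0,0],1]
    - [[0,0,0],[-1.75,0,0],1]
    - [[0,0,0],[-2.0,0,0],1]
    - [[0,0,0],[-2.0,0,0],1]
    - [[0,0,0],[-2.0,0,0],1]

```text
clock: 18.7
tcp_pos: [0.4892, 0.3013, 0.0458]
eef_rot: [[-0.999, 0.053, 0.001], [0.053, 0.999, 0.0], [-0.001, 0.0, -1.0]]
force: [0.1, 0.7, -1.7]
finger_gap: 0.0239
gripper_force: 50.0
```

Run:
```python
from h import *
here()
b=snap('side','side7');shifts(b,load('side1'))
```

```text
t 18.7 rack tcp mm [-102.    13.7] nose [-6.  13.8] yaw 0.04 z 45.8 F rack [0.  0.7] -1.7 T [0.12 0.01 0.03] grip 50
1 (np.float32(0.9769129), np.float64(6.5)) at0 0.8902883 | 2 (np.float32(0.7158503), np.float64(6.0)) at0 0.54739875 | 3 (np.float32(0.7007232), np.float64(2.5)) at0 0.6629391 | 4 (np.float32(0.8732818), np.float64(-4.5)) at0 0.78754824 | 5 (np.float32(0.98623013), np.float64(-1.5)) at0 0.9786381 | bookR (np.float32(0.98385113), np.float64(-1.0)) at0 0.97500145 |
```

Emit:
drive_tool:
  moves:
    - [[0,0,0],[-0.25,0,0],1]
    - [[0,0,0],[-0.5,0,0],1]
    - [[0,0,0],[-0.75,0,0],1]
    - [[0,0,0],[-1.0,0,0],1]
    - [[0,0,0],[-1.25,0,0],1]
    - [[0,0,0],[-1.5,0,0],1]
    - [[0,0,0],[-1.7,0,0],1]
    - [[0,0,0],[-1.9,0,0],1]
    - [[0,0,0],[-1.9,0,0],1]
    - [[0,0,0],[-1.9,0,0],1]

```text
clock: 19.58
tcp_pos: [0.5077, 0.3001, 0.0455]
eef_rot: [[-0.999, 0.053, 0.0], [0.053, 0.999, 0.0], [-0.0, 0.0, -1.0]]
force: [0.4, 0.0, -1.9]
finger_gap: 0.0237
gripper_force: 50.0
```

Run:
```python
from h import *
here()
```

```text
t 19.5833 rack tcp mm [-83.5  13.5] nose [12.5 13.6] yaw 0.05 z 45.5 F rack [0.4 0. ] -1.9 T [0.08 0.04 0.01] grip 50
```

Emit:
drive_tool:
  moves:
    - [[0,0,0],[-0.25,0,0],1]
    - [[0,0,0],[-0.5,0,0],1]
    - [[0,0,0],[-0.75,0,0],1]
    - [[0,0,0],[-1.0,0,0],1]
    - [[0,0,0],[-1.25,0,0],1]
    - [[0,0,0],[-1.5,0,0],1]
    - [[0,0,0],[-1.8,0,0],1]
    - [[0,0,0],[-1.8,0,0.08],1]
    - [[0,0,0],[-1.8,0,0.16],1]
    - [[0,0,0],[-1.8,0,0.16],1]

```text
clock: 20.42
tcp_pos: [0.5253, 0.2991, 0.0436]
eef_rot: [[-0.999, 0.053, -0.0], [0.053, 0.999, -0.0], [0.0, -0.0, -1.0]]
force: [0.6, 0.5, -1.9]
finger_gap: 0.0235
gripper_force: 50.0
```

Run:
```python
from h import *
here()
```

```text
t 20.4167 rack tcp mm [-65.8  13.5] nose [30.2 13.6] yaw 0.05 z 43.6 F rack [0.6 0.5] -1.9 T [0.09 0.12 0.06] grip 50
```

Emit:
drive_tool:
  moves:
    - [[0,0,0],[0,0,0.03],1]
    - [[0,0,0],[0,0,0.06],1]
    - [[0,0,0],[0,0,0.09],1]
    - [[0,0,0],[0,0,0.09],1]
    - [[0,0,0],[0,0,0.09],1]
    - [[0,0,0],[0,0,0.09],1]
    - [[0,0,0],[0,0,0.09],1]
    - [[0,0,0],[0,0,0.09],1]
    - [[0,0,0],[0,0,0.09],1]
    - [[0,0,0],[0,0,0.09],1]

```text
clock: 21.25
tcp_pos: [0.5256, 0.2993, 0.0436]
eef_rot: [[-0.999, 0.053, 0.001], [0.053, 0.999, 0.0], [-0.001, 0.0, -1.0]]
force: [-2.1, -1.4, 6.2]
finger_gap: 0.0239
gripper_force: 50.0
```

Run:
```python
from h import *
here()
```

```text
t 21.25 rack tcp mm [-65.5  13.7] nose [30.5 13.8] yaw 0.06 z 43.6 F rack [-2.  -1.5] 6.2 T [-0.16  0.31 -0.06] grip 50
```

It's seated on the floor. Release, then rise.

Emit:
drive_tool:
  moves:
    - [[0,0,0],[0,0,-0.04],1]
    - [[0,0,0],[0,0,-0.04],0.6]
    - [[0,0,0],[0,0,-0.04],0.55]
    - [[0,0,0],[0,0,-0.04],0.55]
    - [[0,0,0],[0,0,-0.04],0.55]
    - [[0,0,0],[0,0,-0.04],0.55]
    - [[0,0,0],[0,0,-0.04],0.55]
    - [[0,0,0],[0,0,-0.04],0.55]
    - [[0,0,0],[0,0,-0.04],0.55]
    - [[0,0,0],[0,0,-0.04],0.55]

```text
clock: 22.08
tcp_pos: [0.5254, 0.2992, 0.0434]
eef_rot: [[-0.999, 0.053, 0.0], [0.053, 0.999, 0.0], [-0.0, 0.0, -1.0]]
force: [0.3, -0.2, 0.2]
finger_gap: 0.0418
gripper_force: 0.0
```

Run:
```python
from h import *
here()
```

```text
t 22.0833 rack tcp mm [-65.8  13.6] nose [30.2 13.7] yaw 0.05 z 43.4 F rack [ 0.4 -0.2] 0.2 T [ 0.03  0.01 -0.  ] grip 0
```

Emit:
drive_tool:
  moves:
    - [[0,0,0],[0.8,0,0],0.55]
    - [[0,0,0],[1.8,0,0],0.55]
    - [[0,0,0],[2.8,0,0],0.55]
    - [[0,0,0],[3.8,0,0],0.55]
    - [[0,0,0],[4.2,0,0],0.55]
    - [[0,0,0],[4.2,0,0.7],1]
    - [[0,0,0],[4.2,0,1.3],1]
    - [[0,0,0],[4.2,0,1.3],1]
    - [[0,0,0],[4.2,0,1.3],1]
    - [[0,0,0],[4.2,0,1.3],1]
  squeeze: 20

```text
clock: 22.92
tcp_pos: [0.4836, 0.3013, 0.0301]
eef_rot: [[-0.999, 0.053, -0.0], [0.053, 0.999, -0.0], [0.0, -0.0, -1.0]]
force: [0.5, -0.5, 0.2]
finger_gap: 0.013
gripper_force: 0.0
```

Run:
```python
from h import *
s=here();print(s['finger_gap'])
```

```text
t 22.9167 rack tcp mm [-107.6   13.4] nose [-11.6  13.5] yaw 0.04 z 30.1 F rack [ 0.5 -0.4] 0.2 T [ 0.09  0.05 -0.01] grip 0
0.013037079275439092
```

Emit:
drive_tool:
  moves:
    - [[0,0,0],[-0.2,0,0],1]
    - [[0,0,0],[-0.8,0,0],1]
    - [[0,0,0],[-1.4,0,0],1]
    - [[0,0,0],[-1.9,0,0],1]
    - [[0,0,0],[-2.3,0,0],1]
    - [[0,0,0],[-2.8,0,0],1]
    - [[0,0,0],[-3.3,0,0],1]
    - [[0,0,0],[-3.8,0,0],1]
    - [[0,0,0],[-4.2,0,0],1]
    - [[0,0,0],[-4.2,0,0],1]

```text
clock: 23.75
tcp_pos: [0.5263, 0.2991, 0.0304]
eef_rot: [[-0.999, 0.053, 0.001], [0.053, 0.999, 0.0], [-0.001, 0.0, -1.0]]
force: [-0.5, -0.8, -0.1]
finger_gap: 0.0002
gripper_force: 0.0
```

Run:
```python
from h import *
s=here();print(s['finger_gap'])
b=snap('side','side8');shifts(b,load('side1'))
```

```text
t 23.75 rack tcp mm [-64.8  13.5] nose [31.2 13.6] yaw 0.03 z 30.4 F rack [-0.4 -0.8] -0.1 T [ 0.01 -0.01 -0.02] grip 0
0.00015352557542540237
1 (np.float32(0.9790035), np.float64(5.5)) at0 0.9527734 | 2 (np.float32(0.6867996), np.float64(9.5)) at0 0.52126694 | 3 (np.float32(0.6196339), np.float64(12.0)) at0 0.4515213 | 4 (np.float32(0.6234267), np.float64(14.0)) at0 0.39570948 | 5 (np.float32(0.6233798), np.float64(-2.5)) at0 0.616806 | bookR (np.float32(0.9633581), np.float64(-1.5)) at0 0.95218235 |
```

Sliding freely. Push the last 8 mm or so slowly to the panel.

Emit:
drive_tool:
  moves:
    - [[0,0,0],[-0.1,0,0],1]
    - [[0,0,0],[-0.2,0,0],1]
    - [[0,0,0],[-0.3,0,0],1]
    - [[0,0,0],[-0.4,0,0],1]
    - [[0,0,0],[-0.5,0,0],1]
    - [[0,0,0],[-0.55,0,0],1]
    - [[0,0,0],[-0.6,0,0],1]
    - [[0,0,0],[-0.65,0,0],1]
    - [[0,0,0],[-0.65,0,0],1]
    - [[0,0,0],[-0.65,0,0],1]

```text
clock: 24.63
tcp_pos: [0.5319, 0.2989, 0.0304]
eef_rot: [[-0.999, 0.053, 0.0], [0.053, 0.999, 0.0], [-0.0, 0.0, -1.0]]
force: [-0.3, 0.3, 0.2]
finger_gap: 0.0004
gripper_force: 0.1
```

Run:
```python
from h import *
here()
```

```text
t 24.6333 rack tcp mm [-59.2  13.6] nose [36.8 13.7] yaw 0.05 z 30.4 F rack [-0.3  0.3] 0.2 T [0.07 0.01 0.02] grip 0
```

Emit:
drive_tool:
  moves:
    - [[0,0,0],[-0.05,0,0],1]
    - [[0,0,0],[-0.1,0,0],1]
    - [[0,0,0],[-0.15,0,0],1]
    - [[0,0,0],[-0.2,0,0],1]
    - [[0,0,0],[-0.25,0,0],1]
    - [[0,0,0],[-0.25,0,0],1]
    - [[0,0,0],[-0.25,0,0],1]
    - [[0,0,0],[-0.25,0,0],1]
    - [[0,0,0],[-0.25,0,0],1]
    - [[0,0,0],[-0.25,0,0],1]

```text
clock: 25.47
tcp_pos: [0.5325, 0.299, 0.03]
eef_rot: [[-0.999, 0.052, -0.003], [0.052, 0.999, -0.0], [0.003, -0.0, -1.0]]
force: [-10.0, 1.0, 5.1]
finger_gap: 0.0001
gripper_force: 4.7
```

Run:
```python
from h import *
here()
```

```text
t 25.4667 rack tcp mm [-58.6  13.7] nose [37.4 13.9] yaw 0.07 z 30.0 F rack [-10.    0.5] 5.1 T [ 0.05  1.28 -0.1 ] grip 5
```

Contact at the home position (10 N). Retreat, then check from above.

Emit:
drive_tool:
  moves:
    - [[0,0,0],[0.4,0,0],1]
    - [[0,0,0],[1.5,0,0],1]
    - [[0,0,0],[3.5,0,0],1]
    - [[0,0,0],[5,0,0],1]
    - [[0,0,0],[5,0,-3],1]
    - [[0,0,0],[5,0,-7],1]
    - [[0,0,0],[5,0,-11],1]
    - [[0,0,0],[5,0,-15],1]
    - [[0,0,0],[5,0,-19],1]
    - [[0,0,0],[5,0,-19],1]

```text
clock: 26.3
tcp_pos: [0.4886, 0.3034, 0.2312]
eef_rot: [[-0.999, 0.053, 0.014], [0.053, 0.999, 0.007], [-0.014, 0.008, -1.0]]
force: [1.0, 0.9, 0.6]
finger_gap: 0.0004
gripper_force: 0.0
```

Emit:
drive_tool:
  moves:
    - [[0,0,0],[-2,-3,0],1]
    - [[0,0,0],[-4,-6,0],1]
    - [[0,0,0],[-6,-9,0],1]
    - [[0,0,0],[-7,-11,0],1]
    - [[0,0,0],[-7,-13,0],1]
    - [[0,0,0],[-7,-14,0],1]
    - [[0,0,0],[-7,-14,0],1]
    - [[0,0,0],[-7,-14,0],1]
    - [[0,0,0],[-7,-14,0],1]
    - [[0,0,0],[-7,-14,0],1]

```text
clock: 27.13
tcp_pos: [0.5467, 0.1591, 0.2204]
eef_rot: [[-0.999, 0.051, 0.0], [0.051, 0.999, 0.0], [-0.0, 0.0, -1.0]]
force: [-0.2, 0.7, -0.3]
finger_gap: 0.0008
gripper_force: 0.0
```

Run:
```python
from h import *
here(); a=snap('wrist','w9')
cv2.imwrite('pics/w9c.png',cv2.resize(a['img'][60:300,240:512,::-1],(680,600),interpolation=cv2.INTER_CUBIC))
```

```text
t 27.1333 rack tcp mm [ -36.9 -125.2] nose [  59.1 -124.9] yaw 0.13 z 220.4 F rack [-0.3  0.7] -0.3 T [ 0.03 -0.03  0.  ] grip 0
```

View pics/w9c.png

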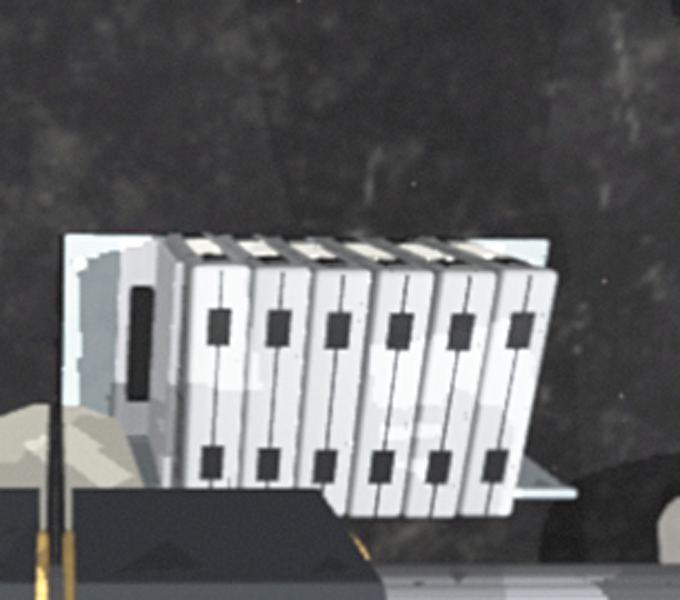

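The view shows six evenly spaced cases with their front-top edges on one line, crop rows 265–271. The loose case is third from the right in the image (at 405,269), which is third from the left in the rack. One numeric check of flushness, then hand in.

Run:
```python
from h import *
a=load('w9'); g=cv2.cvtColor(a['img'],cv2.COLOR_RGB2GRAY).astype(float)
for x in (205,235,265,295,330,355,390,420,450,478,510,540):
    u=240+x/2.5; v0=60+268/2.5
    col=cv2.getRectSubPix(g.astype(np.float32),(3,17),(u,v0)).mean(1); d=np.diff(col); i=d.argmax()
    w=d[max(0,i-1):i+2]; k=(w*np.arange(max(0,i-1),max(0,i-1)+len(w))).sum()/w.sum()
    print(x,(rot(-TH)@(onz(a,u,v0-8+k+.5,.088)[:2]-O)*1e3).round(1))
```

```text
205 [-51.8 -65.3]
235 [-51.7 -53.5]
265 [-50.9 -41.7]
295 [-50.8 -29.9]
330 [-50.6 -16.1]
355 [-49.9  -6.2]
390 [-49.3   7.7]
420 [-49.9  19.5]
450 [-56.1  30.5]
478 [-49.3  42.6]
510 [-50.2  55.1]
540 [-49.3  67.2]
```

```bash
python3 -c "
from plant import manip
print(manip.finish_job())"
```

```text
the job is handed in; nothing more can be done
None
```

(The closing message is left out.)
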